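# Take the keyhole-hung cover off the test stand

### The job

Take the aluminium cover plate with the red handle off the sloping face of the coil test stand: slide it up the slope until its two keyholes let the screw heads through, then pull it straight off. Lay it flat, handle up, inside the grey tray without dropping it, let go, and leave the carton, the solenoid and the screwdriver where they are.

Things in the scene. Friction and masses are not known exactly. Their poses are not given: they have to be found in the camera images.
- cover_handle (a point): Middle of the cover's red bar handle, over the plate's centre. The bar runs along x, 60 mm long, 12 mm wide (y), 14 mm deep (z), on two legs. This point is 33 mm above the plate's underside, 29 mm above its front face; the bar's outer face is 7 mm beyond it. As the cover hangs, x points up the slope, y to the stand's left (its +y) and z out of the face.
- cover: Aluminium cover plate, 90 mm along x, 140 mm along y, 4 mm thick, 0.2 to 0.41 kg with its handle; origin at the centre of its underside, axes as for cover_handle. It hangs on two headed screws by the upper ends of its keyhole slots, loose by 2.5 mm between the face and the heads.
- hole_left (a point): Centre (at the plate's underside) of the round part, 22 mm across, of the cover's keyhole at y = +48 mm. From it a slot 10 mm wide runs 26 mm up (+x). As it hangs this lies 22.5 mm down the slope from screw_left; slide the cover up by that much (19 to 26 mm will do) and the head passes through.
- hole_right (a point): The same for the keyhole at y = -48 mm.
- screw_left (a point): Foot, on the stand's face, of the left screw (stand's +y): shank 7 mm thick, head 15 mm across, its underside 6.5 mm and its top 10.5 mm off the face, so 12 mm of straight pull clears it. Axes as the stand's.
- screw_right (a point): The same for the right screw (stand's -y).
- test_stand: Grey sheet-metal stand with a blue hood, fixed, 165 x 180 mm and about 150 mm high without its hood; origin under its middle on the bench, z up, y along its width. Its flat face slopes at 45 degrees, rising towards the stand's +x; it looks up and towards -x, roughly to the robot.
- hood_edge (a point): Middle of the blue hood's outer edge. The hood, 180 mm wide, 6 mm thick, stands out 95 mm square to the face along its upper edge, about 100 mm up the slope from the handle as the cover hangs. It blocks a gripper that points straight down on the handle; one that comes square to the face (45 degrees from vertical) has room. Axes as the stand's.
- tray_in (a point): Centre of the inner floor (5 mm above the bench) of the grey plastic open tray with a dark mat, fixed: inside 130 mm along x, 180 mm along y, walls 5 mm thick, tops 25 mm above the bench; z up. The cover fits with its 140 mm side along the tray's y, either way round. It stands to the left or right in front of the stand.
- carton_mid (a point): Middle of a small brown cardboard carton, 67 x 78 x 74 mm, standing on the other side from the tray. To be left alone.
- solenoid_mid (a point): Middle of a dark brown solenoid body, 70 mm across and 103 mm high, standing to the left of the stand. To be left alone.
- screwdriver_mid (a point): Middle of a screwdriver with orange handle, 174 mm long, 25 mm thick, lying on the bench in front of the stand. To be left alone.

How it is judged (in metres and radians):
On the way, in this order (a step that is already met when the one before it is completed fails the run):
1. the cover slid up until both keyholes' round parts lie over the screws (within 8 mm of centre) (distance between hole_left and screw_left below 0.008 m and distance between hole_right and screw_right below 0.008 m), for 0.02 s.
2. the cover off the screws: held in the fingers 60 mm or more from where it hung, not touching the stand (distance of cover from where it was at the start of the episode above 0.06 m and contact force between the fingers and cover above 0.5 N and contact force between cover and test_stand below 0.1 N), for 0.1 s.
At the end, for the whole second after the job is handed in: The cover lies at rest, released, handle up and flat (within 4.5 degrees) on the tray's floor (underside within 6 mm of it), inside the tray's walls (centre within 45 mm of the tray's centre); carton and solenoid are within 20 mm and the screwdriver within 30 mm of where they stood (z of cover in the frame of tray_in between -0.004 and 0.006 m and horizontal distance between cover and tray_in below 0.045 m and angle between cover's own z axis and vertical below 0.08 rad and linear speed of cover below 0.02 m/s and contact force between the fingers and cover below 0.05 N and distance of each of carton_mid, solenoid_mid from where it was at the start of the episode below 0.02 m and distance of screwdriver_mid from where it was at the start of the episode below 0.03 m); the robot touches nothing.
It fails at once if the cover dropped: moving faster than 0.7 m/s (a fall of more than 25 mm) while the fingers do not hold it (linear speed of cover above 0.7 m/s and contact force between the fingers and cover below 0.05 N).
It fails at once if carton, solenoid or screwdriver pushed more than 30 mm from its place (distance of any of carton_mid, solenoid_mid, screwdriver_mid from where it was at the start of the episode above 0.03 m).
It also fails if it takes over 43 s, if anything falls off the work surface, if the arm or the gripper's body presses on something with over 40 N, if the wrist force passes 120 N, or if a joint passes its speed limit or range.

### The arm

A 7-joint arm with a two-finger parallel gripper is mounted at the origin on a cart in front of the work surface, level with it; the furniture and walls round the work are solid. World frame = base frame: x ahead of the robot, y to its left, z up, the work surface at z = 0. Lengths are in m, angles in degrees, forces in N, time in s.
With the tool pointing down it reaches from about 0.425 to 0.875 m from the base axis. Payload 4.7 kg.
Tool frame: the origin (TCP) lies midway between the tips of the shut fingers; the grasp point (between the pads) lies 19 mm behind it; z points along the fingers, y is the line along which they close (so a half turn about z gives the same grasp; the last joint's range is limited). The gripper opens to 87 mm and grips with 3 to 60 N. Pads are 19 mm wide; open, the fingers measure 117 mm over their backs; the gripper's body (75 mm by 190 mm) begins 51 mm behind the grasp point.
Start: joints at [78.157, 18.392, -4.016, 83.108, 1.295, 78.541, -3.26], TCP at [0.142, -0.634, 0.223] pointing down, gripper open.
Joint ranges: [-163.93, 163.93], [-17.29, 119.83], [-79.2, 71.16], [3.27, 140.29], [-89.18, 269.18], [5.43, 117.66], [-154.24, 154.24]. Speed limits (degrees/s): [147.25, 147.25, 180, 180, 180, 180, 180].

### API

Orientations are given as [roll, pitch, yaw] about the fixed x, y, z axes, in that order (R = Rz(yaw) Ry(pitch) Rx(roll)).
In Python, from cell import env, viewer, boxes_of, masks_of gives the robot as it stands. The module is installed in compiled form; this text tells all that it offers.
- The arm moves only by the tool apply_moves, never from a script. Its argument "moves" is a list of rows, each a list of 7 numbers: the shift along the tool's x, y, z scaled (see below), then the turn, a rotation vector about the tool's x, y, z scaled (see below), then the opening, from 0 (shut) to 1 (fully open). A call has 1 to 20 rows; each row is the pose to reach, as a shift and turn from the pose commanded when the call began, along the tool's axes at that moment; what a row does not reach only later rows make up. The controller multiplies each number of a shift by 0.2 m and each number of a turn by 1.5 rad. A row lasts 1/10 s, in which the tool goes at most 50 mm and 8.59 degrees, less where a joint would pass 70% of its speed; a pose out of reach is approached as far as the arm can. A call with a number of a shift or a turn outside -1 to 1 is refused whole. A call with a gripper value outside its range is refused whole. The fingers move at their own pace and stop on an object; "grip_force" is the grip in N (left out, the last holds). Time passes only in rows, so rows that repeat a pose let the fingers close. It gives the time, the measured TCP pose, the force, the opening and the grip force at its end, in the units of the state.
- env.get_obs(): the state, without advancing time (a new reading comes with each control period).
- viewer.read_camera(name): name is "scene" or "top" or "wrist"; returns the picture (420x560x3 uint8, red, green, blue); there is no depth.
- viewer.get_calibration(name): a dict with "fov_y" (degrees; the focal length in pixels is half the picture's height over the tangent of half this angle, whatever the lens; pixels are square), "cx", "cy" (the principal point, pixels), "position" and "orientation" of the camera in the world. Camera axes: x right, y up, looking along -z (the intrinsics and any distortion apply to the point x, -y, -z); pixel columns grow to the right and rows downward; lengths in m; the calibration is good to about 2 mm. A picture is of the moment at which its call begins: read the wrist's pose just before it. get_calibration takes no time and is no camera call; for the wrist camera it gives the pose at the moment of the call.
- env.sign_off(): hands the job in; it is judged then, once.
Trained networks look in the newest picture that a camera, given by its name, has taken for a name from the list of things; names that differ only in an ending like _2 or _b are one class to them, and where a whole thing is asked for, a point or a joint stands for the part that bears it (a point fixed in the world has none). Each returns a list of dicts, best first, with "conf" (0 to 1); they miss things now and then, are a little off and sometimes report something else, mostly with a low value. They report only what shows in the picture. A call takes as long as a camera call.
- boxes_of(camera, target): "location" ([column, row] in pixels, amid what is visible of it).
- masks_of(camera, target): "pixels" (420x560 bool, what is visible of it) and "location" ([column, row] in pixels, amid what is visible of it).
The state is a dict: "time_s": time; "qpos": joint angles; "joint_velocities": joint speeds; "effort": joint torques, N m; "tool_pos": TCP position; "tool_rot": TCP orientation; "force": force on the tool from outside, world axes, zero at the start; "wrist_torque": the same for the moment, N m; "grip_width": finger opening in m; "grasp_force": force on a finger pad.
Only numpy, scipy, OpenCV 4.12 (cv2) and the standard library are available. Lean on these libraries where they do the work, as an engineer would, in place of code of your own. Each camera call takes 0.05 s, during which the arm holds its last target. There are 200 camera calls.

## Working session

There is one attempt and no reset: what is moved stays moved. The work goes in short steps, Python scripts to look and compute and a tool call to move; the robot and the scene stay as the last step left them, time stands still between calls to the robot, and variables do not carry over. Pictures are saved under pics/ and viewed, at most 12 in all, crops included, and the job is handed in when it is done.

Besides the shell and the picture viewer there is one more tool, called after ">>>" by a JSON object that holds its "fn" and its "kwargs". apply_moves: Moves the arm, as the interface text tells. Shifts and turns lie within -1 to 1; 1 stands for 0.2 m of shift or 1.5 rad of turn. Its arguments: {"type":"object","properties":{"moves":{"type":"array","items":{"type":"array","items":{"type":"number","minimum":-1,"maximum":1}}},"grip_force":{"type":"number"}},"required":["moves"]}

```bash
mkdir -p pics
cat > h.py <<'E'
import numpy as np, cv2
from scipy.spatial.transform import Rotation as R
from cell import env, viewer, boxes_of, masks_of
def show(o=None):
    o=o or env.get_obs(); print({k:np.round(o[k],4).tolist() for k in ['time_s','tool_pos','tool_rot','force','grip_width','grasp_force']})
def camR(c):
    o=np.array(c['orientation'],float)
    if o.shape==(3,3): return o
    if o.size==4: raise Exception('quat')
    return R.from_euler('xyz',o,degrees=True).as_matrix()
E
python3 - <<'E'
from h import *
show()
T=['cover_handle','cover','hole_left','hole_right','screw_left','screw_right','test_stand','hood_edge','tray_in','carton_mid','solenoid_mid','screwdriver_mid']
for n in ['scene','top']:
    im=viewer.read_camera(n); cv2.imwrite(f'pics/{n}0.png',im[...,::-1]); print(n,viewer.get_calibration(n))
    for t in T:
        print(t,[(np.round(b['location']).tolist(),round(b['conf'],2)) for b in boxes_of(n,t)[:3]])
im=np.hstack([cv2.resize(cv2.imread(f'pics/{n}0.png'),(400,300)) for n in ['scene','top']])
E
```

```text
{'time_s': 0.0, 'tool_pos': [0.1422, -0.6337, 0.2215], 'tool_rot': [-179.8929, 0.0056, 12.6542], 'force': [-0.2803, 0.5153, -0.1313], 'grip_width': 0.0866, 'grasp_force': 0.0}
scene {'fov_y': 47.319977362695596, 'cx': 273.9954322671322, 'cy': 202.35683244429123, 'position': array([0.17819188, 0.70633924, 1.07071158]), 'orientation': array([  40.1154069 ,   -0.55881614, -152.02925614])}
cover_handle [([255.0, 181.0], 0.78), ([321.0, 249.0], 0.48)]
cover [([258.0, 182.0], 0.92)]
hole_left [([258.0, 182.0], 0.96)]
hole_right [([258.0, 187.0], 0.9)]
screw_left [([247.0, 184.0], 0.78)]
screw_right [([246.0, 186.0], 0.62)]
test_stand [([247.0, 186.0], 0.8), ([259.0, 181.0], 0.42)]
hood_edge [([248.0, 188.0], 0.64)]
tray_in [([272.0, 302.0], 0.79), ([258.0, 186.0], 0.65)]
carton_mid [([341.0, 192.0], 0.87)]
solenoid_mid [([222.0, 287.0], 0.71), ([258.0, 181.0], 0.48)]
screwdriver_mid [([325.0, 249.0], 0.55)]
top {'fov_y': 54.65341066556272, 'cx': 281.44349887591125, 'cy': 213.16579048655592, 'position': array([0.4514316 , 0.04010369, 1.06881693]), 'orientation': array([  6.01787541,   0.10258725, -89.89341075])}
cover_handle [([327.0, 186.0], 0.88)]
cover [([330.0, 185.0], 0.98)]
hole_left [([331.0, 184.0], 0.97)]
hole_right [([329.0, 182.0], 0.6)]
screw_left [([334.0, 168.0], 0.7)]
screw_right []
test_stand [([331.0, 164.0], 0.82)]
hood_edge [([334.0, 168.0], 0.81)]
tray_in [([225.0, 263.0], 0.62), ([327.0, 186.0], 0.46)]
carton_mid [([377.0, 270.0], 0.79)]
solenoid_mid [([213.0, 212.0], 0.76)]
screwdriver_mid [([294.0, 273.0], 0.84)]
```

View images.

View pics/scene0.png

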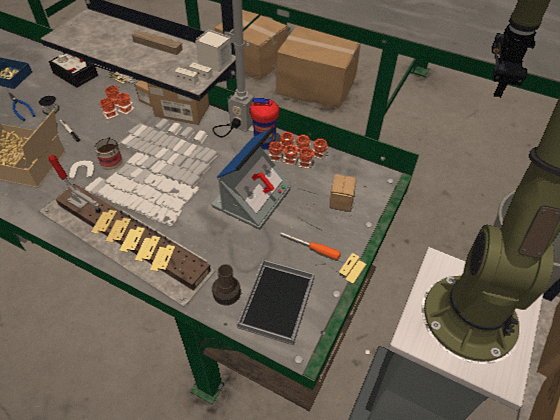

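View pics/top0.png

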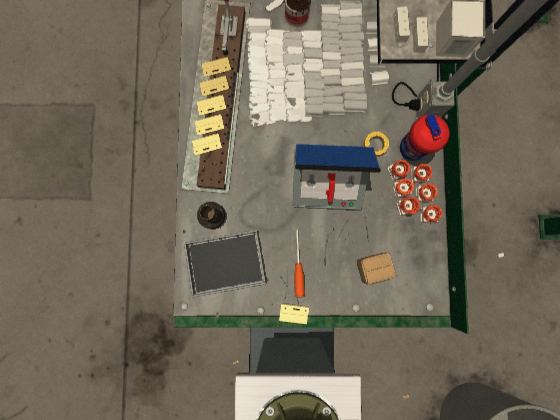

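```bash
cat >> h.py <<'E'
def ray(n,px,c=None):
    c=c or viewer.get_calibration(n); f=210/np.tan(np.radians(c['fov_y']/2))
    d=camR(c)@np.array([(px[0]-c['cx'])/f,-(px[1]-c['cy'])/f,-1]); return np.array(c['position']),d/np.linalg.norm(d)
def onz(n,px,z,c=None):
    p,d=ray(n,px,c); return p+d*(z-p[2])/d[2]
def proj(n,P,c=None):
    c=c or viewer.get_calibration(n); f=210/np.tan(np.radians(c['fov_y']/2))
    q=camR(c).T@(np.array(P)-c['position']); return np.array([c['cx']+f*q[0]/-q[2],c['cy']-f*q[1]/-q[2]])
def tri(a,b):
    (p,d),(q,e)=a,b; s=np.linalg.lstsq(np.stack([d,-e],1),q-p,rcond=None)[0]
    A,B=p+s[0]*d,q+s[1]*e; return (A+B)/2,np.linalg.norm(A-B)
E
python3 - <<'E'
from h import *
ims={n:cv2.imread(f'pics/{n}0.png') for n in ['scene','top']}
def red(n,box):
    x0,y0,x1,y1=box; h=cv2.cvtColor(ims[n],cv2.COLOR_BGR2HSV)
    m=((h[...,0]<8)|(h[...,0]>172))&(h[...,1]>150)&(h[...,2]>80)
    k=np.zeros_like(m);k[y0:y1,x0:x1]=m[y0:y1,x0:x1]
    nn,l,s,c=cv2.connectedComponentsWithStats(k.astype('uint8')); i=1+np.argmax(s[1:,4]); print(n,s[i],c[i])
    ys,xs=np.nonzero(l==i); return c[i],cv2.minAreaRect(np.c_[xs,ys].astype('float32'))
a,ra=red('scene',(235,160,295,215)); b,rb=red('top',(300,165,360,215)); print(ra,rb)
P=tri(ray('scene',a),ray('top',b)); print('handle',P)
print('blocks')
# hood top in top view, tray outline
h=cv2.cvtColor(ims['top'],cv2.COLOR_BGR2HSV)
m=((h[...,0]>100)&(h[...,0]<130)&(h[...,1]>120)).astype('uint8'); m[:, :285]=0; m[:,390:]=0; m[:135]=0;m[185:]=0
ys,xs=np.nonzero(m); q=cv2.boxPoints(cv2.minAreaRect(np.c_[xs,ys].astype('float32'))); print('hood px',q.round(1).tolist())
t=masks_of('top','tray_in') 
for k in t[:1]:
    ys,xs=np.nonzero(k['pixels']); q=cv2.boxPoints(cv2.minAreaRect(np.c_[xs,ys].astype('float32'))); print('tray px',q.round(1).tolist(),k['conf']); print([onz('top',p,0.025).round(3).tolist() for p in q])
for nme,p in [('solen',(211,214)),('carton',(377,268)),('sdtip',(297,230)),('sdend',(299,297))]: print(nme,onz('top',p,0.02).round(3))
out=np.hstack([cv2.resize(ims['top'][135:215,285:390],None,fx=3.7,fy=3.7,interpolation=2),cv2.resize(ims['scene'][140:230,205:300],(400,296),interpolation=2)[:296]])
cv2.imwrite('pics/crop.png',out)
E
```

```text
scene [252 173  22  21 161] [263.63354037 181.68322981]
top [326 173  10  29 171] [330.6374269  186.77777778]
((262.557373046875, 181.86883544921875), (23.046640396118164, 11.011173248291016), 50.19443130493164) ((330.10235595703125, 187.12966918945312), (7.47783899307251, 28.041898727416992), 6.709837436676025)
handle (array([ 0.61779866, -0.07789562,  0.09281372]), np.float64(0.002603442749071052))
blocks
hood px [[295.20001220703125, 164.3000030517578], [296.1000061035156, 144.0], [378.79998779296875, 147.39999389648438], [378.0, 167.6999969482422]]
tray px [[182.39999389648438, 242.5], [257.0, 229.5], [266.5, 284.1000061035156], [191.89999389648438, 297.1000061035156]] 0.96
[[0.486, 0.296, 0.025], [0.519, 0.105, 0.025], [0.38, 0.08, 0.025], [0.348, 0.268, 0.025]]
solen [0.56  0.225 0.02 ]
carton [ 0.421 -0.202  0.02 ]
sdtip [0.518 0.002 0.02 ]
sdend [ 0.348 -0.003  0.02 ]
```

View pics/crop.png

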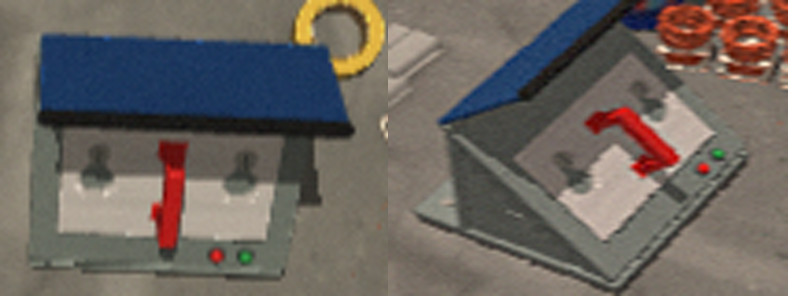

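>>> {"fn": "apply_moves", "kwargs": {"moves": [[1, -0.9, -0.15, 0, 0, 0, 1], [1, -0.9, -0.15, 0, 0, 0, 1], [1, -0.9, -0.15, 0, 0, 0, 1], [1, -0.9, -0.15, 0, 0, 0, 1], [1, -0.9, -0.15, 0, 0, 0, 1], [1, -0.9, -0.15, 0, 0, 0, 1], [1, -0.9, -0.15, 0, 0, 0, 1], [1, -0.9, -0.15, 0, 0, 0, 1]]}}

```text
time_s: 2.15
tool_pos: [0.2978, -0.4152, 0.2529]
tool_rot: [179.9, 0.0, 12.7]
force: [-0.5, -0.7, -0.1]
grip_width: 0.0869
grasp_force: 0.0
```

>>> {"fn": "apply_moves", "kwargs": {"moves": [[0.85, -0.95, 0, 0, 0, 0, 1], [0.85, -0.95, 0, 0, 0, 0, 1], [0.85, -0.95, 0, 0, 0, 0, 1], [0.85, -0.95, 0, 0, 0, 0, 1], [0.85, -0.95, 0, 0, 0, 0, 1], [0.85, -0.95, 0, 0, 0, 0, 1], [0.85, -0.95, 0, 0, 0, 0, 1], [0.85, -0.95, 0, 0, 0, 0, 1]]}}

```text
time_s: 2.95
tool_pos: [0.4213, -0.1946, 0.2523]
tool_rot: [180.0, 0.0, 12.4]
force: [-0.1, -0.2, 1.1]
grip_width: 0.0872
grasp_force: 0.0
```

```bash
cat >> h.py <<'E'
def to(p,rpy,o=None):
    o=o or env.get_obs(); A=R.from_euler('xyz',o['tool_rot'],degrees=True); B=R.from_euler('xyz',rpy,degrees=True)
    s=A.inv().apply(np.array(p)-o['tool_pos'])/0.2; t=(A.inv()*B).as_rotvec()/1.5
    print('move',np.round(s,3).tolist(),np.round(t,3).tolist())
E
python3 - <<'E'
from h import *
show(); print(env.get_obs()['qpos'])
a=onz('top',(295.2,164.3),.208);b=onz('top',(378,167.7),.208);print(a,b,np.degrees(np.arctan2(-(a-b)[0],(a-b)[1])))
yaw=-2.5; n=R.from_euler('z',yaw,degrees=True).apply([-.7071,0,.7071])
to(np.array([.618,-.078,.093])+.11*n,[180,-45,yaw])
E
```

```text
{'time_s': 2.95, 'tool_pos': [0.4213, -0.1946, 0.2523], 'tool_rot': [179.9929, 0.0446, 12.4451], 'force': [-0.0852, -0.1911, 1.0809], 'grip_width': 0.0872, 'grasp_force': 0.0}
[ 52.11120823  -4.53805161 -28.71548413 104.69034241  -2.18446001
  79.33111149 -53.67764261]
[0.64821718 0.01233696 0.208     ] [ 0.64101599 -0.16602098  0.208     ] -2.3120547636852375
move [0.71, -0.458, 0.407] [-0.068, 0.521, 0.165]
```

>>> {"fn": "apply_moves", "kwargs": {"moves": [[0.71, -0.46, 0.4, -0.068, 0.52, 0.165, 1], [0.71, -0.46, 0.4, -0.068, 0.52, 0.165, 1], [0.71, -0.46, 0.4, -0.068, 0.52, 0.165, 1], [0.71, -0.46, 0.4, -0.068, 0.52, 0.165, 1], [0.71, -0.46, 0.4, -0.068, 0.52, 0.165, 1], [0.71, -0.46, 0.4, -0.068, 0.52, 0.165, 1], [0.71, -0.46, 0.4, -0.068, 0.52, 0.165, 1], [0.71, -0.46, 0.4, -0.068, 0.52, 0.165, 1], [0.71, -0.46, 0.4, -0.068, 0.52, 0.165, 1]]}}

```text
time_s: 3.85
tool_pos: [0.5505, -0.0745, 0.1663]
tool_rot: [-179.9, -44.7, -2.4]
force: [0.3, 0.4, 0.3]
grip_width: 0.0873
grasp_force: 0.0
```

Run:
```python
from h import *
show(); c=viewer.get_calibration('wrist'); print(env.get_obs()['qpos'].round(1),c)
im=viewer.read_camera('wrist'); cv2.imwrite('pics/w1.png',im[...,::-1])
for t in ['cover_handle','hole_left','hole_right','screw_left','screw_right']: print(t,[(np.round(b['location'],1).tolist(),round(b['conf'],2)) for b in boxes_of('wrist',t)[:2]])
yaw=-2.3
F=R.from_euler('z',yaw,degrees=True)*R.from_euler('y',-45,degrees=True); h=np.array([.618,-.078,.093])
print('pred handle',proj('wrist',h,c),'bar ends',[proj('wrist',h+F.apply([s*.03,0,.007]),c) for s in(1,-1)])
```

```text
{'time_s': 3.85, 'tool_pos': [0.5505, -0.0745, 0.1663], 'tool_rot': [-179.8707, -44.7264, -2.3847], 'force': [0.2841, 0.3644, 0.2743], 'grip_width': 0.0873, 'grasp_force': 0.0}
[ 18.9 -17.2 -10.1 138.6 -27.6  15.3 -60.4] {'fov_y': 58.98171068538714, 'cx': 272.97817754037385, 'cy': 211.74785044039868, 'position': array([ 0.49164972, -0.07211606,  0.33470166]), 'orientation': array([ 2.86838716e+01,  8.03397131e-02, -9.23237764e+01])}
cover_handle [([275.7, 209.4], 0.83)]
hole_left []
hole_right [([272.3, 206.3], 0.79)]
screw_left [([275.1, 114.9], 0.66)]
screw_right [([275.1, 120.5], 0.6)]
pred handle [274.46882812 218.61953802] bar ends [array([274.49386631, 180.35737308]), array([274.50508091, 260.18926345])]
```

View pics/w1.png

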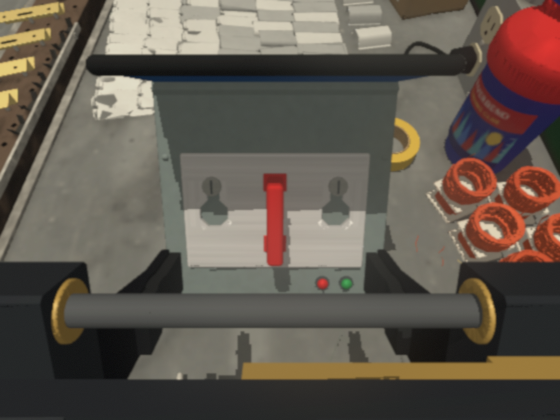

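Run:
```python
from h import *
from scipy.optimize import least_squares
c=viewer.get_calibration('wrist')
img=cv2.imread('pics/w1.png'); g=cv2.cvtColor(img,cv2.COLOR_BGR2GRAY).astype(float)
h=cv2.cvtColor(img,cv2.COLOR_BGR2HSV); m=((h[...,0]<8)|(h[...,0]>172))&(h[...,1]>150); m[:,:255]=0;m[:,297:]=0;m[:165]=0;m[275:]=0
ys,xs=np.nonzero(m); print('red rows',ys.min(),ys.max(),[(r,xs[ys==r].min(),xs[ys==r].max()) for r in range(ys.min(),ys.max()+1,8)])
for cc in (230,320): d=np.diff(cv2.GaussianBlur(g,(3,3),0)[:,cc]); print(cc,[(r,int(d[r])) for r in range(140,285) if abs(d[r])>12])
for rr in (165,225,260): d=np.diff(cv2.GaussianBlur(g,(3,3),0)[rr]); print(rr,[(r,int(d[r])) for r in range(160,395) if abs(d[r])>14])
K=[((45,70,4),(181,154)),((45,-70,4),(367,154)),((-45,-70,4),(364,268)),((-45,70,4),(187,268))]
def pose(v): return np.array(v[:3]),R.from_euler('z',v[3])*R.from_euler('y',-45,degrees=True)
def f(v):
    p,F=pose(v); return np.concatenate([proj('wrist',p+F.apply(np.array(a)/1000),c)-b for a,b in K])
s=least_squares(f,[.641,-.078,.07,-.04]); p,F=pose(s.x); H=p+F.apply([0,0,.033])
print('res',s.fun.round(1),'plate',p.round(4),'yaw',np.degrees(s.x[3]),'handle',H.round(4))
print('bar',[proj('wrist',H+F.apply([a*.03,0,.007]),c).round(1) for a in(1,-1)])
for n in('scene','top'): print(n,proj(n,H).round(1))
```

```text
red rows 174 264 [(174, np.int64(267), np.int64(284)), (182, np.int64(264), np.int64(285)), (190, np.int64(265), np.int64(284)), (198, np.int64(267), np.int64(282)), (206, np.int64(267), np.int64(282)), (214, np.int64(268), np.int64(282)), (222, np.int64(268), np.int64(282)), (230, np.int64(268), np.int64(281)), (238, np.int64(265), np.int64(283)), (246, np.int64(265), np.int64(283)), (254, np.int64(268), np.int64(281)), (262, np.int64(268), np.int64(281))]
230 [(152, 12), (209, 14), (210, 21), (211, 15), (265, -18), (266, -29), (267, -21), (269, 12)]
320 [(152, 12), (208, 17), (209, 15), (219, 14), (265, -15), (266, -16), (275, -12)]
165 []
225 [(184, 19), (185, 15), (265, -24), (266, -28), (267, -15), (363, -16), (364, -16)]
260 [(179, 19), (180, 28), (181, 21), (186, 18), (187, 17), (265, -22), (266, -27), (267, -16), (289, 20), (290, 18), (361, -16), (364, -20), (365, -23), (366, -14), (392, 18), (393, 19)]
res [-1.5  1.1  2.7  0.5 -2.1 -1.2  0.7 -0.5] plate [ 0.6312 -0.0787  0.0814] yaw -2.1132085345969553 handle [ 0.6079 -0.0779  0.1048]
bar [array([275., 185.]), array([275.2, 269.2])]
scene [266.3 179.9]
top [331.5 190.5]
```

Run:
```python
from h import *
from scipy.optimize import least_squares
show();c=viewer.get_calibration('wrist'); print(c['position'],c['orientation'])
img=viewer.read_camera('wrist')[...,::-1]; cv2.imwrite('pics/w2.png',img); c2=viewer.get_calibration('wrist'); print(c2['position'])
g=cv2.cvtColor(img,cv2.COLOR_BGR2GRAY).astype(float); print('diff to w1',np.abs(g-cv2.cvtColor(cv2.imread('pics/w1.png'),cv2.COLOR_BGR2GRAY)).mean())
b=cv2.GaussianBlur(g,(3,3),0)
for cc in (230,320): d=np.diff(b[:,cc]); print(cc,[(r,int(d[r])) for r in range(140,285) if abs(d[r])>9])
for rr in (160,218,225,260): d=np.diff(b[rr]); print(rr,[(r,int(d[r])) for r in list(range(170,200))+list(range(350,380)) if abs(d[r])>9])
def pose(v): return np.array(v[:3]),R.from_euler('z',v[3])*R.from_euler('y',-45,degrees=True)
K=[('wrist',(45,70,4),(181.5,153),1),('wrist',(45,-70,4),(367.5,153),1),('wrist',(-45,-70,4),(365,267),1),('wrist',(-45,70,4),(187,267),1),
('wrist',(-30,0,40),(275,265),1),
('top',(-45,70,4),(301.2,197.7),1),('top',(-45,-70,4),(359.3,199.9),1),('top',(-30,0,38),(330.4,202),1),
('scene',(-45,70,4),(254.9,212.9),1),('scene',(-45,-70,4),(283.1,181),1),('scene',(45,70,4),(235.2,186.2),1),('scene',(45,-70,4),(265.3,156.7),1),('scene',(30,0,33),(260.6,173.4),1),('scene',(-30,0,33),(272.5,188),1)]
for sel in (['wrist'],['top','scene'],['wrist','top','scene']):
    KK=[k for k in K if k[0] in sel]
    def f(v):
        p,F=pose(v); return np.concatenate([(proj(n,p+F.apply(np.array(a)/1000),c if n=='wrist' else None)-q)*w for n,a,q,w in KK])
    s=least_squares(f,[.641,-.078,.07,-.04],loss='soft_l1'); p,F=pose(s.x)
    print(sel,p.round(4),np.degrees(s.x[3]).round(2),'handle',(p+F.apply([0,0,.033])).round(4)); print(s.fun.reshape(-1,2).round(1).tolist())
```

```text
{'time_s': 4.15, 'tool_pos': [0.5512, -0.0745, 0.167], 'tool_rot': [-179.924, -44.8344, -2.359], 'force': [-0.1199, 0.5709, -0.2391], 'grip_width': 0.0869, 'grasp_force': 0.0}
[ 0.49199788 -0.07189702  0.33537531] [ 2.87954962e+01  4.20979811e-02 -9.23317937e+01]
[ 0.49187231 -0.07175467  0.33515443]
diff to w1 3.9555527210884356
230 [(154, 12), (155, 9), (210, 15), (211, 22), (212, 15), (221, 11), (226, -10), (266, -13), (267, -26), (268, -24), (270, 10), (271, 10)]
320 [(154, 11), (155, 9), (209, 10), (210, 19), (211, 15), (266, -14), (267, -26), (268, -19), (276, -10), (277, -11)]
160 [(170, -10), (171, -13), (179, 12), (180, 11), (368, -9), (369, -10)]
218 [(183, 18), (184, 18), (198, -10), (199, -22), (363, -10), (364, -16), (365, -14)]
225 [(183, 11), (184, 19), (185, 16), (196, 9), (197, 9), (199, -9), (351, -12), (352, -10), (363, -16), (364, -16)]
260 [(179, 20), (180, 29), (181, 21), (185, 9), (186, 18), (187, 18), (360, -9), (361, -16), (362, -16), (363, -15), (364, -21), (365, -24), (366, -14)]
['wrist'] [ 0.632  -0.079   0.0822] -2.35 handle [ 0.6087 -0.078   0.1056]
[[-1.6, 0.2], [2.8, 0.2], [-2.8, -1.2], [0.8, -1.2], [0.2, 2.6]]
['top', 'scene'] [ 0.6321 -0.0825  0.0718] -5.02 handle [ 0.6089 -0.0805  0.0951]
[[0.6, -1.7], [-2.7, 0.9], [0.0, -0.2], [1.0, -1.2], [-0.1, -0.4], [0.8, 0.6], [-0.6, -0.3], [-0.6, -0.2], [0.3, 1.9]]
['wrist', 'top', 'scene'] [ 0.6319 -0.079   0.0816] -2.54 handle [ 0.6086 -0.0779  0.1049]
[[-1.3, 0.7], [2.8, 1.2], [-3.1, -0.5], [0.8, -1.0], [-0.1, 3.2], [-0.1, -1.0], [-2.7, -0.7], [-0.1, -0.6], [1.6, -2.4], [-1.1, -2.6], [0.6, -0.2], [-2.3, -2.1], [-1.2, -1.9], [0.2, -0.1]]
```

```bash
cat > fit.py <<'E'
from h import *
from scipy.optimize import least_squares
def pose(v): return np.array(v[:3]),R.from_euler('z',v[3])*R.from_euler('y',-45,degrees=True)
def fit(K,c,v0=[.632,-.079,.08,-.04]):
    def f(v):
        p,F=pose(v); return np.concatenate([(proj(n,p+F.apply(np.array(a)/1000),c if n=='wrist' else None)-q)*w for n,a,q,w in K])
    s=least_squares(f,v0,loss='soft_l1'); p,F=pose(s.x)
    print(p.round(4),np.degrees(s.x[3]).round(2),'handle',(p+F.apply([0,0,.033])).round(4)); print(s.fun.reshape(-1,2).round(1).tolist())
    return p,F
E
python3 - <<'E'
from fit import *
c=viewer.get_calibration('wrist')
K=[('wrist',(45,70,4),(179.5,154.5),1),('wrist',(45,-70,4),(369,154.5),1),('wrist',(-45,-70,4),(361.3,267.5),1),('wrist',(-45,70,4),(187,267.5),1),('wrist',(-30,0,40),(275,266),1)]
L=[('top',(-45,70,4),(301.2,197.7),1),('top',(-45,-70,4),(358,199.9),1),('top',(-30,0,38),(330.4,202),1),('top',(30,0,33),(331,175.5),1)]
S=[('scene',(-45,70,4),(254.9,212.9),1),('scene',(-45,-70,4),(283.1,181),1),('scene',(45,70,4),(235.2,186.2),1),('scene',(45,-70,4),(265.3,156.7),1),('scene',(30,0,33),(260.6,173.4),1),('scene',(-30,0,33),(272.5,188),1)]
p,F=fit(K,c); fit(S,c); fit(L+S,c); fit(K+L+S,c)
H=p+F.apply([0,0,.033]); to(H+F.apply([0,0,.05-.019]),[180,-45,-2.4])
E
```

```text
[ 0.6315 -0.0782  0.0809] -2.27 handle [ 0.6082 -0.0773  0.1042]
[[-0.1, 0.2], [0.3, -0.1], [0.0, -0.9], [0.4, -0.7], [-0.5, 2.7]]
[ 0.6288 -0.076   0.0794] -6.32 handle [ 0.6056 -0.0735  0.1028]
[[0.2, -1.0], [0.3, 0.0], [0.1, 0.3], [-0.1, -0.3], [-0.7, -0.2], [0.1, 2.2]]
[ 0.6322 -0.0812  0.073 ] -4.75 handle [ 0.609  -0.0793  0.0964]
[[0.2, -1.7], [-1.7, 0.7], [-0.4, -0.3], [2.4, 4.9], [0.8, -1.2], [-0.4, -0.5], [0.5, 0.6], [-0.9, -0.3], [-0.9, -0.2], [0.1, 1.8]]
[ 0.6315 -0.0782  0.0806] -2.39 handle [ 0.6082 -0.0772  0.1039]
[[0.0, 0.3], [0.2, 0.4], [-0.2, -0.5], [0.4, -0.7], [-0.7, 2.9], [-0.4, -0.7], [-1.8, -0.5], [-0.4, -0.3], [1.5, 4.6], [1.6, -2.0], [-1.2, -2.2], [0.7, 0.3], [-2.3, -1.6], [-1.2, -1.4], [0.2, 0.4]]
move [-0.018, 0.004, 0.269] [-0.001, 0.002, 0.0]
```

>>> {"fn": "apply_moves", "kwargs": {"moves": [[-0.02, 0, 0.15, 0, 0, 0, 1], [-0.02, 0, 0.27, 0, 0, 0, 1], [-0.02, 0, 0.27, 0, 0, 0, 1], [-0.02, 0, 0.27, 0, 0, 0, 1]]}}

```text
time_s: 4.6
tool_pos: [0.5856, -0.0745, 0.1246]
tool_rot: [-179.8, -44.7, -2.3]
force: [0.1, 0.3, 0.3]
grip_width: 0.0866
grasp_force: 0.0
```

Run:
```python
from fit import *
show(); c=viewer.get_calibration('wrist'); img=viewer.read_camera('wrist')[...,::-1].copy(); cv2.imwrite('pics/w3.png',img)
np.save('c3.npy',c,allow_pickle=True); print(env.get_obs()['qpos'].round(1))
p=np.array([.6315,-.0782,.0809]);F=R.from_euler('z',-2.3,degrees=True)*R.from_euler('y',-45,degrees=True)
for a in [(45,70,4),(45,-70,4),(-45,-70,4),(-45,70,4),(30,6,40),(30,-6,40),(-30,-6,40),(-30,6,40)]:
    q=proj('wrist',p+F.apply(np.array(a)/1000),c); cv2.circle(img,tuple(int(x) for x in q.round()),2,(0,255,0),-1); print(a,q.round(1))
cv2.imwrite('pics/w3m.png',img)
```

```text
{'time_s': 4.6, 'tool_pos': [0.5856, -0.0745, 0.1246], 'tool_rot': [-179.8342, -44.7151, -2.3187], 'force': [0.0614, 0.2907, 0.3242], 'grip_width': 0.0866, 'grasp_force': 0.0}
[ 11.9  -7.8  -4.9 137.2 -33.9   7.  -53.4]
(45, 70, 4) [158.7 157.2]
(45, -70, 4) [395.1 157.2]
(-45, -70, 4) [382.5 293.7]
(-45, 70, 4) [170.6 293.5]
(30, 6, 40) [265.5 196.5]
(30, -6, 40) [289.  196.5]
(-30, -6, 40) [287.8 301.3]
(-30, 6, 40) [266.2 301.3]
```

View pics/w3m.png

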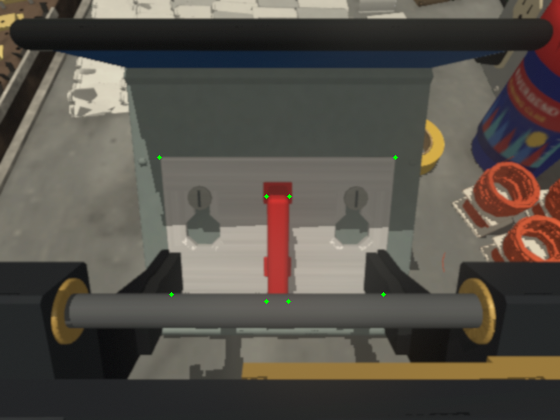

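Run:
```python
from fit import *
H=np.array([.6082,-.0773,.1042])
T=R.from_euler('xyz',[180,-33,-2.3],degrees=True); z=T.apply([0,0,1])
to(H+z*(.019-.03),[180,-33,-2.3]); to(H+z*(.019-.001),[180,-33,-2.3])
```

```text
move [0.016, 0.009, 0.101] [-0.002, -0.137, 0.0]
move [-0.013, 0.009, 0.243] [-0.002, -0.137, 0.0]
```

>>> {"fn": "apply_moves", "kwargs": {"moves": [[0.016, 0.01, 0.1, 0, -0.137, 0, 1], [0.016, 0.01, 0.1, 0, -0.137, 0, 1], [0, 0.01, 0.17, 0, -0.137, 0, 1], [-0.013, 0.01, 0.24, 0, -0.137, 0, 1], [-0.013, 0.01, 0.24, 0, -0.137, 0, 1]]}}

```text
time_s: 5.15
tool_pos: [0.6177, -0.0788, 0.0892]
tool_rot: [-179.9, -33.0, -2.3]
force: [-0.6, 1.0, -0.3]
grip_width: 0.0873
grasp_force: 0.0
```

Run:
```python
from fit import *
show(); print(env.get_obs()['qpos'].round(1))
H=np.array([.6082,-.0773,.1042])
o=env.get_obs();T=R.from_euler('xyz',o['tool_rot'],degrees=True); g=np.array(o['tool_pos'])-T.apply([0,0,.019]); 
F=R.from_euler('z',-2.3,degrees=True)*R.from_euler('y',-45,degrees=True); print('grasp pt in handle frame',F.inv().apply(g-H))
cv2.imwrite('pics/w4.png',viewer.read_camera('wrist')[...,::-1])
```

```text
{'time_s': 5.15, 'tool_pos': [0.6177, -0.0788, 0.0892], 'tool_rot': [-179.914, -32.9932, -2.329], 'force': [-0.6188, 0.962, -0.2556], 'grip_width': 0.0873, 'grasp_force': 0.0}
[ 31.    3.5 -25.3 125.1  -2.2  18.8 -84.3]
grasp pt in handle frame [ 0.00010249 -0.00111111  0.00125966]
```

View pics/w4.png

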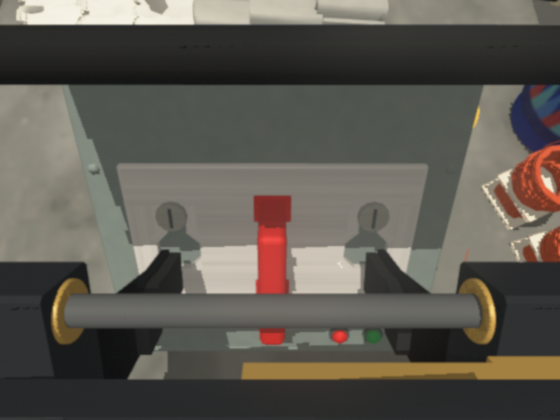

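>>> {"fn": "apply_moves", "kwargs": {"moves": [[0, 0, 0, 0, 0, 0, 0], [0, 0, 0, 0, 0, 0, 0], [0, 0, 0, 0, 0, 0, 0], [0, 0, 0, 0, 0, 0, 0], [0, 0, 0, 0, 0, 0, 0], [0, 0, 0, 0, 0, 0, 0], [0, 0, 0, 0, 0, 0, 0], [0, 0, 0, 0, 0, 0, 0]], "grip_force": 45}}

```text
time_s: 6.0
tool_pos: [0.6177, -0.0779, 0.0891]
tool_rot: [-179.9, -33.0, -2.3]
force: [0.3, 0.3, -0.4]
grip_width: 0.031
grasp_force: 0.0
```

Run:
```python
from fit import *
show()
T=R.from_euler('xyz',env.get_obs()['tool_rot'],degrees=True)
F=R.from_euler('z',-2.3,degrees=True)*R.from_euler('y',-45,degrees=True)
for v in [(.0225,0,0),(.0225,0,.03),(0,0,.0015)]: print(v,(T.inv().apply(F.apply(v))/.2).round(4))
```

```text
{'time_s': 6.0, 'tool_pos': [0.6177, -0.0779, 0.0891], 'tool_rot': [-179.8906, -33.0174, -2.2844], 'force': [0.3279, 0.32, -0.3644], 'grip_width': 0.031, 'grasp_force': 0.0}
(0.0225, 0, 0) [ 0.11   -0.     -0.0234]
(0.0225, 0, 0.03) [ 0.0789 -0.0003 -0.1701]
(0, 0, 0.0015) [-0.0016 -0.     -0.0073]
```

Still closing; continue.

>>> {"fn": "apply_moves", "kwargs": {"moves": [[0, 0, 0, 0, 0, 0, 0], [0, 0, 0, 0, 0, 0, 0], [0, 0, 0, 0, 0, 0, 0], [0, 0, 0, 0, 0, 0, 0], [0, 0, 0, 0, 0, 0, 0]]}}

```text
time_s: 6.5
tool_pos: [0.6177, -0.078, 0.0892]
tool_rot: [-179.9, -33.0, -2.3]
force: [0.5, -0.5, -0.4]
grip_width: 0.0116
grasp_force: 45.0
```

>>> {"fn": "apply_moves", "kwargs": {"moves": [[0.022, 0, -0.008, 0, 0, 0, 0], [0.044, 0, -0.012, 0, 0, 0, 0], [0.066, 0, -0.017, 0, 0, 0, 0], [0.088, 0, -0.022, 0, 0, 0, 0], [0.11, 0, -0.026, 0, 0, 0, 0], [0.11, 0, -0.026, 0, 0, 0, 0], [0.11, 0, -0.026, 0, 0, 0, 0]]}}

```text
time_s: 7.2
tool_pos: [0.6333, -0.0786, 0.1055]
tool_rot: [-179.9, -33.0, -2.3]
force: [-0.4, -0.3, -2.5]
grip_width: 0.0112
grasp_force: 45.0
```

Run:
```python
from fit import *
show(); print(env.get_obs()['qpos'].round(1))
F=R.from_euler('z',-2.3,degrees=True)*R.from_euler('y',-45,degrees=True)
print(F.inv().apply(np.array(env.get_obs()['tool_pos'])-[.6177,-.078,.0892]))
im=viewer.read_camera('wrist')[...,::-1]; cv2.imwrite('pics/w5.png',im)
```

```text
{'time_s': 7.2, 'tool_pos': [0.6333, -0.0786, 0.1055], 'tool_rot': [-179.8932, -33.0083, -2.2808], 'force': [-0.444, -0.273, -2.4522], 'grip_width': 0.0112, 'grasp_force': 44.9977}
[ 30.4   3.9 -25.  122.4  -1.3  21.1 -85.3]
[2.25420098e-02 7.14686934e-05 4.97678652e-04]
```

View pics/w5.png

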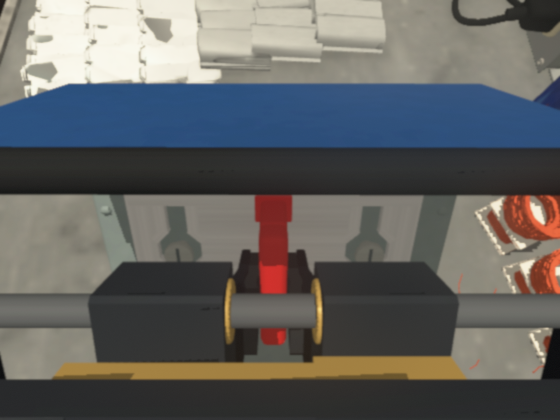

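>>> {"fn": "apply_moves", "kwargs": {"moves": [[-0.005, 0, -0.025, 0, 0, 0, 0], [-0.01, 0, -0.049, 0, 0, 0, 0], [-0.016, 0, -0.073, 0, 0, 0, 0], [-0.026, 0, -0.122, 0, 0, 0, 0], [-0.042, 0, -0.196, 0, 0, 0, 0], [-0.062, 0, -0.293, 0, 0, 0, 0], [-0.083, 0, -0.391, 0, 0, 0, 0], [-0.083, 0, -0.391, 0, 0, 0, 0], [-0.083, 0, -0.391, 0, 0, 0, 0]]}}

```text
time_s: 8.15
tool_pos: [0.577, -0.0767, 0.1628]
tool_rot: [-180.0, -33.1, -2.3]
force: [-0.3, 0.7, -2.9]
grip_width: 0.0116
grasp_force: 45.0
```

Run:
```python
from fit import *
show(); print(env.get_obs()['qpos'].round(1))
F=R.from_euler('z',-2.3,degrees=True)*R.from_euler('y',-45,degrees=True)
print(F.inv().apply(np.array(env.get_obs()['tool_pos'])-[.6177,-.078,.0892]))
# tray from top image: mat rectangle
img=cv2.imread('pics/top0.png'); 
import collections
for nm,q in [('t',[(182.4,242.5),(257,229.5),(266.5,284.1),(191.9,297.1)])]:
    pass
g=cv2.cvtColor(img,cv2.COLOR_BGR2GRAY); m=(cv2.GaussianBlur(g,(3,3),0)<75).astype('uint8'); m[:225]=0;m[302:]=0;m[:,:178]=0;m[:,272:]=0
n,l,s,_=cv2.connectedComponentsWithStats(m); i=1+np.argmax(s[1:,4]); ys,xs=np.nonzero(l==i); r=cv2.minAreaRect(np.c_[xs,ys].astype('float32')); q=cv2.boxPoints(r); print(r,q)
P=np.array([onz('top',p,.006) for p in q]); print(P.round(3).tolist(),P.mean(0)); e=[P[(k+1)%4]-P[k] for k in range(4)]; print([(np.linalg.norm(a).round(3),np.degrees(np.arctan2(a[1],a[0])).round(1)) for a in e])
im2=cv2.imread('pics/scene0.png'); print([proj('scene',a).round(0).tolist() for a in P])
```

```text
{'time_s': 8.15, 'tool_pos': [0.577, -0.0767, 0.1628], 'tool_rot': [-179.9609, -33.1117, -2.2614], 'force': [-0.2959, 0.6916, -2.8633], 'grip_width': 0.0116, 'grasp_force': 44.9978}
[ 32.   -8.7 -23.7 126.  -13.1  29.5 -75.1]
[ 0.02322685 -0.00032328  0.08082824]
((223.2613067626953, 263.2581787109375), (49.49052810668945, 68.8443603515625), 80.90972137451172) [[185.36194 244.26208]
 [253.34164 233.38531]
 [261.16068 282.25427]
 [193.18097 293.13104]]
[[0.481, 0.293, 0.006], [0.51, 0.116, 0.006], [0.384, 0.094, 0.006], [0.356, 0.269, 0.006]] [0.43283931 0.19300896 0.006     ]
[(np.float64(0.179), np.float64(-80.8)), (np.float64(0.128), np.float64(-170.4)), (np.float64(0.177), np.float64(99.1)), (np.float64(0.128), np.float64(10.6))]
[[239.0, 327.0], [264.0, 267.0], [311.0, 280.0], [290.0, 343.0]]
```

```bash
cat > place.py <<'E'
from fit import *
def tcp(P,h,tp=12,yaw=9.7,off=(0,0,.0013)):
    "TCP so that cover's underside centre is h above tray floor at P(x,y)"
    C=R.from_euler('z',yaw,degrees=True); T=R.from_euler('xyz',[180,tp,yaw],degrees=True)
    return np.array([P[0],P[1],.005+h+.033])+C.apply(off)+T.apply([0,0,.019]),[180,tp,yaw]
E
python3 - <<'E'
from place import *
p,r=tcp((.433,.193),.10); print(p); to(p,r)
p,r=tcp((.433,.193),.04); print(p); to(p,r)
E
```

```text
[0.42910615 0.19233441 0.1207152 ]
move [-0.778, -1.315, -0.256] [0.026, -0.523, -0.14]
[0.42910615 0.19233441 0.0607152 ]
move [-0.942, -1.315, -0.004] [0.026, -0.523, -0.14]
```

>>> {"fn": "apply_moves", "kwargs": {"moves": [[-0.15, -0.12, -0.2, 0, 0, 0, 0], [-0.35, -0.3, -0.4, 0.005, -0.1, -0.03, 0], [-0.55, -0.5, -0.5, 0.01, -0.2, -0.06, 0], [-0.55, -0.65, -0.5, 0.015, -0.3, -0.09, 0], [-0.55, -0.75, -0.5, 0.02, -0.4, -0.12, 0], [-0.55, -0.85, -0.5, 0.026, -0.523, -0.14, 0], [-0.55, -0.85, -0.5, 0.026, -0.523, -0.14, 0], [-0.55, -0.85, -0.5, 0.026, -0.523, -0.14, 0], [-0.55, -0.85, -0.5, 0.026, -0.523, -0.14, 0]]}}

```text
time_s: 9.05
tool_pos: [0.4372, 0.0992, 0.1845]
tool_rot: [-179.8, 12.1, 9.7]
force: [-0.1, -0.1, -2.9]
grip_width: 0.0115
grasp_force: 45.0
```

Run:
```python
from place import *
show(); print(env.get_obs()['qpos'].round(1))
p,r=tcp((.433,.193),.06); to(p,r)
```

```text
{'time_s': 9.05, 'tool_pos': [0.4372, 0.0992, 0.1845], 'tool_rot': [-179.8245, 12.1418, 9.7013], 'force': [-0.1213, -0.1281, -2.9188], 'grip_width': 0.0115, 'grasp_force': 44.9976}
[  9.    6.3 -25.6 103.5   1.1  82.8 -97.3]
move [0.147, -0.464, 0.5] [-0.002, 0.002, 0.0]
```

>>> {"fn": "apply_moves", "kwargs": {"moves": [[0.05, -0.24, 0.1, 0, 0, 0, 0], [0.147, -0.464, 0.3, 0, 0, 0, 0], [0.147, -0.464, 0.5, 0, 0, 0, 0], [0.147, -0.464, 0.5, 0, 0, 0, 0], [0.147, -0.464, 0.5, 0, 0, 0, 0]]}}

```text
time_s: 9.55
tool_pos: [0.4284, 0.1909, 0.0831]
tool_rot: [-180.0, 12.0, 9.7]
force: [0.5, -0.1, -1.6]
grip_width: 0.0117
grasp_force: 45.0
```

Run:
```python
from place import *
show()
cw=viewer.get_calibration('wrist'); W=viewer.read_camera('wrist')[...,::-1].copy(); S=viewer.read_camera('scene')[...,::-1].copy()
C=R.from_euler('z',9.7,degrees=True)
o=env.get_obs();T=R.from_euler('xyz',o['tool_rot'],degrees=True);h=np.array(o['tool_pos'])-T.apply([0,0,.019])-C.apply([0,0,.0013]);u=h-[0,0,.033];print('underside centre',u)
def draw(im,n,pts,c,col):
    q=np.array([proj(n,x,c) for x in pts]).round().astype(int); cv2.polylines(im,[q],True,col,1)
rect=lambda a,b,z:[C.apply([s*a,t*b,z]) for s,t in((1,1),(1,-1),(-1,-1),(-1,1))]
for im,n,c in((W,'wrist',cw),(S,'scene',None)):
    draw(im,n,[u+x for x in rect(.045,.07,.004)],c,(0,255,0))
    draw(im,n,[np.array([.433,.193,0])+x for x in rect(.07,.095,.025)],c,(0,255,255))
cv2.imwrite('pics/w6.png',np.hstack([cv2.resize(W,(400,300)),cv2.resize(S[215:365,190:390],(400,300))]))
```

```text
{'time_s': 9.55, 'tool_pos': [0.4284, 0.1909, 0.0831], 'tool_rot': [-179.9937, 12.003, 9.6914], 'force': [0.4887, -0.1031, -1.6389], 'grip_width': 0.0117, 'grasp_force': 44.9975}
underside centre [0.43468612 0.19179021 0.06919543]
```

View pics/w6.png

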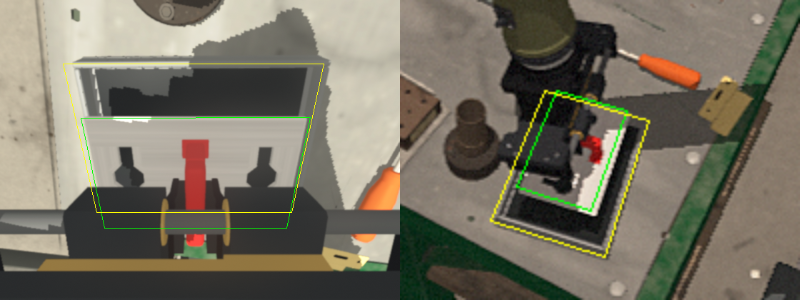

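Run:
```python
from place import *
cw=viewer.get_calibration('wrist'); W=viewer.read_camera('wrist')[...,::-1].copy(); T_=viewer.read_camera('top')[...,::-1].copy(); S=viewer.read_camera('scene')[...,::-1].copy()
cv2.imwrite('pics/W7.png',W);cv2.imwrite('pics/T7.png',T_);cv2.imwrite('pics/S7.png',S)
o=env.get_obs();T=R.from_euler('xyz',o['tool_rot'],degrees=True);h=np.array(o['tool_pos'])-T.apply([0,0,.0203])
K=[(45,70,4),(45,-70,4),(-45,-70,4),(-45,70,4)]
def crop(im,x,y,w,hh,n,c):
    k=400/w; out=cv2.resize(im[y:y+hh,x:x+w],(400,300),interpolation=cv2.INTER_CUBIC)
    for tp,col in((0,(0,255,0)),(-12,(255,0,255))):
        C=R.from_euler('z',9.7,degrees=True)*R.from_euler('y',-tp,degrees=True)
        for pts,cl in((K,True),([(30,0,40),(-30,0,40)],False)):
            q=np.array([(proj(n,h+C.apply((np.array(a)-[0,0,33])/1000),c)-[x,y])*k for a in pts]).round().astype(int); cv2.polylines(out,[q],cl,col,1)
    return out
cv2.imwrite('pics/w7.png',np.vstack([np.hstack([crop(W,90,130,360,270,'wrist',cw),crop(S,240,250,80,60,'scene',None)]),np.hstack([crop(T_,180,220,100,75,'top',None),np.zeros((300,400,3),'uint8')])]))
```

```text
(no output)
```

View pics/w7.png

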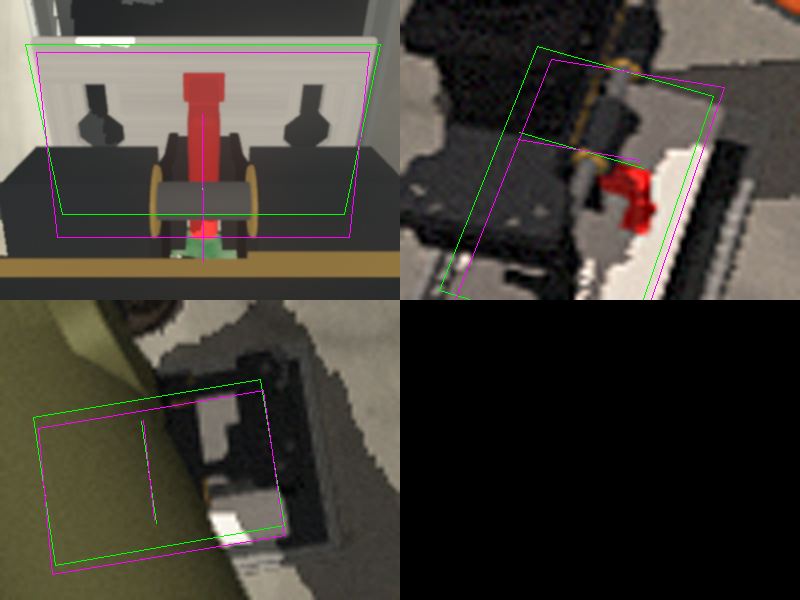

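Run:
```python
from place import *
show()
W=cv2.imread('pics/W7.png'); b=cv2.GaussianBlur(cv2.cvtColor(W,cv2.COLOR_BGR2GRAY).astype(float),(3,3),0)
for cc in (150,240,310,400): d=np.diff(b[:,cc]); print('col',cc,[(r,int(d[r])) for r in range(150,185) if abs(d[r])>12])
for rr in (172,180,190,200,210,220,230,240,250): d=np.diff(b[rr]); print('row',rr,[(r,int(d[r])) for r in list(range(100,200))+list(range(330,450)) if abs(d[r])>14])
h=cv2.cvtColor(W,cv2.COLOR_BGR2HSV); m=((h[...,0]<8)|(h[...,0]>172))&(h[...,1]>150); m[:,:235]=0;m[:,315:]=0
ys,xs=np.nonzero(m); print([(r,int(xs[ys==r].min()),int(xs[ys==r].max())) for r in range(ys.min(),ys.max(),6) if (ys==r).any()])
v=cv2.GaussianBlur(h[...,2].astype(float),(1,5),0); print([(r,int(v[r,273])) for r in range(190,232,3)])
```

```text
{'time_s': 9.8, 'tool_pos': [0.4308, 0.1915, 0.0845], 'tool_rot': [-179.9172, 11.8063, 9.5963], 'force': [1.1837, 0.9669, -3.1155], 'grip_width': 0.0118, 'grasp_force': 44.9978}
col 150 [(161, 25), (162, 33), (163, 24)]
col 240 [(160, 13), (161, 33), (162, 42), (163, 28), (164, 12)]
col 310 [(161, 30), (162, 39), (163, 26), (164, 12)]
col 400 [(161, 29), (162, 39), (163, 26)]
row 172 [(179, -15), (427, -19), (428, -22)]
row 180 [(425, -16), (426, -22), (427, -16)]
row 190 [(423, -17), (424, -22), (425, -15)]
row 200 [(421, -19), (422, -22)]
row 210 [(165, -20), (166, -31), (167, -31), (168, -17), (182, 15), (183, 33), (184, 40), (185, 27), (360, -18), (361, -32), (362, -31), (363, -16), (378, 19), (379, 27), (380, 23), (419, -19), (420, -22)]
row 220 [(166, -15), (167, -26), (168, -33), (169, -25), (184, 30), (185, 41), (186, 30), (359, -23), (360, -33), (361, -27), (377, 25), (378, 26), (379, 18), (417, -20), (418, -22)]
row 230 [(167, -14), (168, -22), (169, -28), (170, -23), (171, -15), (185, 28), (186, 42), (187, 32), (358, -27), (359, -35), (360, -25), (375, 20), (376, 28), (377
[... 216 characters left out ...]
, 24), (413, -21), (414, -20)]
row 250 [(160, -21), (161, -26), (162, -19), (199, 20), (344, -31), (345, -37), (346, -22), (383, 18), (384, 29), (385, 26), (386, 15), (411, -22), (412, -19)]
[(196, 257, 290), (202, 256, 290), (208, 256, 290), (214, 256, 290), (220, 257, 289), (226, 261, 285), (232, 260, 286), (238, 260, 286), (244, 260, 286), (250, 260, 286), (256, 259, 287), (262, 259, 287), (268, 259, 287), (274, 260, 286), (280, 260, 286), (286, 260, 286), (292, 260, 286), (328, 262, 284), (334, 261, 285), (340, 262, 284)]
[(190, 181), (193, 178), (196, 179), (199, 176), (202, 169), (205, 169), (208, 168), (211, 168), (214, 168), (217, 168), (220, 169), (223, 175), (226, 167), (229, 168)]
```

>>> {"fn": "apply_moves", "kwargs": {"moves": [[0.03, 0, 0.142, 0, 0, 0, 0], [0.05, 0, 0.24, 0, 0, 0, 0], [0.06, 0, 0.284, 0, 0, 0, 0], [0.06, 0, 0.284, 0, 0, 0, 0], [0.06, 0, 0.284, 0, 0, 0, 0]]}}

```text
time_s: 10.3
tool_pos: [0.4298, 0.1921, 0.0254]
tool_rot: [-179.9, 12.0, 9.7]
force: [0.9, 0.2, -1.6]
grip_width: 0.0113
grasp_force: 45.0
```

>>> {"fn": "apply_moves", "kwargs": {"moves": [[0.002, 0, 0.01, 0, 0, 0, 0], [0.002, 0, 0.01, 0, 0, 0, 0], [0.004, 0, 0.02, 0, 0, 0, 0], [0.004, 0, 0.02, 0, 0, 0, 0]]}}

```text
time_s: 10.7
tool_pos: [0.4299, 0.1921, 0.0251]
tool_rot: [180.0, 12.0, 9.7]
force: [-6.7, -5.3, 28.5]
grip_width: 0.0118
grasp_force: 45.0
```

>>> {"fn": "apply_moves", "kwargs": {"moves": [[-0.002, 0, -0.012, 0, 0, 0, 0], [-0.002, 0, -0.012, 0, 0, 0, 0], [-0.002, 0, -0.012, 0, 0, 0, 0]]}}

```text
time_s: 11.0
tool_pos: [0.4299, 0.1922, 0.0252]
tool_rot: [-179.9, 12.0, 9.7]
force: [-1.9, -1.9, 12.1]
grip_width: 0.0116
grasp_force: 45.0
```

Run:
```python
from place import *
show(); W=viewer.read_camera('wrist')[...,::-1]; S=viewer.read_camera('scene')[...,::-1]
cv2.imwrite('pics/w8.png',np.hstack([cv2.resize(W,(400,300)),cv2.resize(S[245:350,225:345],(400,300),interpolation=2)]))
```

```text
{'time_s': 11.0, 'tool_pos': [0.4299, 0.1922, 0.0252], 'tool_rot': [-179.9381, 11.9659, 9.6826], 'force': [-1.8665, -1.8615, 12.1332], 'grip_width': 0.0116, 'grasp_force': 45.007}
```

View pics/w8.png

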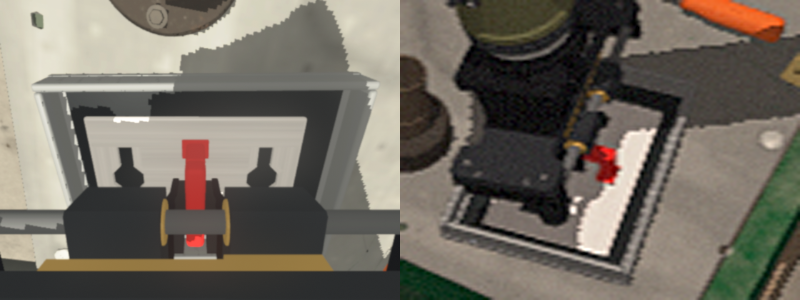

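>>> {"fn": "apply_moves", "kwargs": {"moves": [[-0.001, 0, -0.006, 0, 0, 0, 0], [-0.001, 0, -0.006, 0, 0, 0, 0], [-0.001, 0, -0.006, 0, 0, 0, 0.5], [-0.001, 0, -0.006, 0, 0, 0, 0.5], [-0.001, 0, -0.006, 0, 0, 0, 0.5], [-0.001, 0, -0.006, 0, 0, 0, 0.5], [-0.001, 0, -0.006, 0, 0, 0, 0.5], [-0.001, 0, -0.006, 0, 0, 0, 0.5]]}}

```text
time_s: 11.9
tool_pos: [0.4287, 0.1921, 0.0238]
tool_rot: [-179.9, 12.1, 9.7]
force: [0.9, 0.3, 0.1]
grip_width: 0.0425
grasp_force: 0.0
```

>>> {"fn": "apply_moves", "kwargs": {"moves": [[0, 0, -0.1, 0, 0, 0, 0.5], [0, 0, -0.3, 0, 0, 0, 0.5], [0, 0, -0.5, 0, 0, 0, 0.5], [0, 0, -0.75, 0, 0, 0, 0.5], [0, 0, -0.75, 0, 0, 0, 0.5], [0, 0, -0.75, 0, 0, 0, 0.5]]}}

```text
time_s: 12.5
tool_pos: [0.4606, 0.1975, 0.1717]
tool_rot: [-179.9, 11.9, 9.7]
force: [0.1, 0.0, -1.1]
grip_width: 0.0436
grasp_force: 0.0
```

Run:
```python
from place import *
show(); c=viewer.get_calibration('wrist'); W=viewer.read_camera('wrist')[...,::-1]; cv2.imwrite('pics/w9.png',W)
for t in ['cover','solenoid_mid','screwdriver_mid','tray_in']: print(t,[(np.round(b['location']).tolist(),round(b['conf'],2),onz('wrist',b['location'],.01,c).round(3).tolist()) for b in boxes_of('wrist',t)[:1]])
viewer.read_camera('scene')
for t in ['carton_mid','solenoid_mid','screwdriver_mid']: print(t,[(np.round(b['location']).tolist(),round(b['conf'],2)) for b in boxes_of('scene',t)[:1]])
```

```text
{'time_s': 12.5, 'tool_pos': [0.4606, 0.1975, 0.1717], 'tool_rot': [-179.8856, 11.9143, 9.7127], 'force': [0.1272, 0.019, -1.1285], 'grip_width': 0.0436, 'grasp_force': 0.0}
cover [([274.0, 184.0], 0.9, [0.437, 0.193, 0.01])]
solenoid_mid [([258.0, 36.0], 0.92, [0.553, 0.225, 0.01])]
screwdriver_mid [([476.0, 225.0], 0.69, [0.428, -0.003, 0.01])]
tray_in [([292.0, 138.0], 0.65, [0.481, 0.185, 0.01])]
carton_mid [([341.0, 192.0], 0.83)]
solenoid_mid [([223.0, 287.0], 0.6)]
screwdriver_mid [([327.0, 250.0], 0.6)]
```

View pics/w9.png

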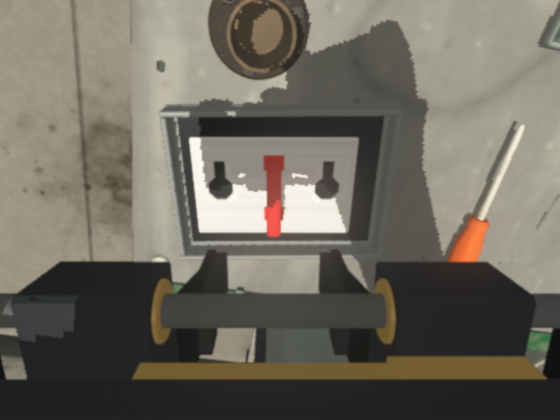

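The picture shows the cover lying flat inside the tray, handle up, centred at about (274,184). Nothing else has moved and the gripper is clear.

```bash
python3 -c "
from cell import env
print(env.sign_off())"
```

```text
the job is handed in; nothing more can be done
None
```

The cover is off the screws and lies flat, handle up, in the grey tray; the gripper has let go, detections show the carton, solenoid and screwdriver where they were, and the job is handed in (no verdict came back).

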